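# Fetch the culture flask from behind the bottles

### The arm

A 6-joint arm with a two-finger parallel gripper is mounted at the origin on the work surface. World frame = base frame: x ahead of the robot, y to its left, z up, the work surface at z = 0. Lengths are in m, angles in rad, forces in N, time in s.
With the tool pointing down it reaches from about 0.3 to 0.775 m from the base axis. Payload 14.6 kg.
Tool frame: the origin (TCP) lies on the centre line of the jaws, within the pads' length; the fingertips stand 14 mm ahead of it and the grasp point (between the pads) lies 5 mm behind it; x points along the fingers, y is the direction in which the jaws open and shut, and the axes are right-handed (so a half turn about x gives the same grasp; the last joint's range is limited). The gripper opens to 94 mm and grips with 3 to 60 N. Pads are 16 mm wide; open, the fingers measure 119 mm over their backs; the gripper's body (75 mm by 177 mm) begins 78 mm behind the grasp point.
Start: joints at [-1.345, 0.3, 1.521, -0, 1.321, -0.067], TCP at [0.159, -0.527, 0.219] pointing down, gripper open.
Joint ranges: [-3.03, 3.03], [-0.79, 2.21], [0.23, 2.52], [-1.04, 4.18], [0, 3.07], [-2.55, 2.55]. Speed limits (rad/s): [2.22, 2.22, 2.57, 3.14, 3.14, 3.14].

### API

Orientations are given as [roll, pitch, yaw] about the fixed x, y, z axes, in that order (R = Rz(yaw) Ry(pitch) Rx(roll)).
In Python, from station import * gives the robot as it stands. The module is installed in compiled form; this text tells all that it offers.
- The arm moves only by the shell command python3 -m handwheel 'ROWS' [FORCE]. ROWS is JSON, a list of rows, each a list of 3 entries, a list of its own where there are three numbers: the shift along the tool's x, y, z in mm, then the turn about the tool's x in rad, then the gripper command: -1 is fully open, 1 is shut, values between are in proportion. In form: [[[dx, dy, dz], spin, gripper], ...]. A call has exactly 5 rows; each row is the pose to reach, as a shift and turn from the pose measured when the call began, along the tool's axes at that moment; what a row does not reach only later rows make up. A row lasts 1/10 s, in which the tool goes at most 50 mm and 8.59 degrees, less where a joint would pass 70% of its speed; a pose out of reach is approached as far as the arm can. A call with a gripper value outside its range is refused whole. The fingers move at their own pace and stop on an object; FORCE is the grip in N (left out, the last holds). Time passes only in rows, so rows that repeat a pose let the fingers close, or fill a call up. It gives the time, the measured TCP pose, the force and the opening at its end, in the units of the state.
- get_obs(): the state, without advancing time (a new reading comes with each control period).
- camera(name): name is "scene" or "top" or "wrist"; returns (picture, depth): 400x640x3 uint8, blue, green, red; 400x640 float32, m along the optical axis (not along the pixel's ray), 0 where there is no reading.
- camera_info(name): a dict with "fx", "fy", "cx", "cy" (pixels), "extrinsics" (4x4, takes a point from camera to world coordinates). Camera axes: x right, y down, z forward; pixel columns grow to the right and rows downward; lengths in m; the calibration is good to about 2 mm. A picture is of the moment at which its call begins: read the wrist's pose just before it. camera_info takes no time and is no camera call; for the wrist camera it gives the pose at the moment of the call.
- hand_in(): hands the job in, once; it reports no verdict.
The state is a dict: "time_s": time; "qpos": joint angles; "joint_vel": joint speeds; "tau": joint torques, N m; "ee_pos": TCP position; "eef_rot": TCP orientation; "force": force on the tool from outside, world axes, zero at the start; "moment": the same for the moment, N m; "grip_width": finger opening in m.
Only numpy, scipy, OpenCV 4.12 (cv2) and the standard library are available. Lean on these libraries where they do the work, as an engineer would, in place of code of your own. Each camera call takes 0.05 s, during which the arm holds its last target. There are 200 camera calls.

### The job

The culture flask lies at the back of the tray behind two bottles and a jar: stand all three on the side mat first, leaving the flask alone meanwhile, then lay the flask flat inside the corner brackets on the imaging unit's stage, its cap pointing left as seen from the robot (the blue lamp bar on the far side). Only then put each bottle and the jar back upright on the very spot in the tray it came from. Tip nothing over and leave the spray bottle and the tip box where they are.

Things in the scene. Friction and masses are not known exactly. Their poses are not given: they have to be found in the camera images.
- round_bottle: White round plastic bottle, 115 mm tall, 48 mm body diameter up to 66 mm, tapering to a narrow neck, blue round cap 32 mm diameter from 85 to 115 mm height (the place to grip). About 0.16 kg. Origin: centre of its underside, z up. It starts on one of the three pads in the tray's front row; which one changes.
- square_bottle: White square plastic bottle, 110 mm tall, body 46 x 46 mm up to 66 mm, short sloping shoulder, blue round cap 32 mm diameter from 80 to 110 mm height. About 0.18 kg. Origin: centre of its underside, z up. It starts on another of the tray's three pads.
- wide_jar: White straight round jar, 105 mm tall, 50 mm diameter, with a wide blue lid 54 mm diameter from 75 to 105 mm height. About 0.17 kg. Origin: centre of its underside, z up. It starts on the remaining one of the tray's three pads.
- flask: Clear flat culture flask lying flat: body 50 mm wide (its x) by 76 mm long (its y) by 25 mm high, white label on top, and at its +y end a neck with a blue cap 26 mm diameter reaching to y = +72 mm. About 0.06 kg. Origin: centre of the body's underside (neck and cap not counted), z up. It starts in the back of the tray, behind the pads. Grip it across its 50 mm width.
- flask_cap (a point): Centre of the flask's blue cap, 61 mm along the flask's +y from its origin and 14 mm above its underside.
- tray: Fixed grey storage tray, 208 mm (x) by 238 mm (y), floor 3 mm thick, lip 8 mm high. Origin: centre of its underside. Front row: three dark round pads (flush marks, 58 mm diameter) at x = -55 mm, y = -64, 0 and +64 mm, holding the bottles and the jar; the flask lies at about x = +25 mm, y = 0 with its cap roughly towards the tray's +y.
- mat: Fixed light grey side mat lying on the bench, 240 mm (x) by 140 mm (y), 3 mm thick, empty at the start. Origin: centre of its underside. It is to one side of the tray, the imager on the other; the sides change.
- imager: Fixed white imaging unit, 200 x 200 mm, flat black stage on top at z = 90 mm. Origin: centre of its underside. Four aluminium corner brackets 4 mm high bound a space 66 mm (x) by 92 mm (y) centred at x = -15, y = 0 mm over a round window; the flask goes in it, its y along the unit's, cap to its +y (left seen from the robot). A blue lamp bar lies along the far edge, x = 75 to 97 mm, 120 mm high.
- spray_bottle: Bystander: white spray bottle, 72 mm diameter, 190 mm tall, beside the tray's far end. Origin: centre of its underside.
- tip_box: Bystander: grey pipette-tip box with clear lid, 85 x 120 x 65 mm, beside the tray's far end. Origin: centre of its underside.

How it is judged:
On the way, in this order (a step that is already met when the one before it is completed fails the run):
1. both bottles and the jar stand on the side mat, released, the flask still in its place (x of round_bottle in the frame of mat between -0.12 and 0.12 m and y of round_bottle in the frame of mat between -0.07 and 0.07 m and z of round_bottle in the frame of mat between -0.002 and 0.008 m and linear speed of each of round_bottle, square_bottle, wide_jar below 0.02 m/s and contact force between each of round_bottle, square_bottle, wide_jar and the fingers below 0.3 N and angle between each of round_bottle, square_bottle, wide_jar's own z axis and vertical below 0.1 rad and x of square_bottle in the frame of mat between -0.12 and 0.12 m and y of square_bottle in the frame of mat between -0.07 and 0.07 m and z of square_bottle in the frame of mat between -0.002 and 0.008 m and x of wide_jar in the frame of mat between -0.12 and 0.12 m and y of wide_jar in the frame of mat between -0.07 and 0.07 m and z of wide_jar in the frame of mat between -0.002 and 0.008 m and distance of flask from where it was at the start of the episode below 0.03 m), for 0.2 s.
2. the flask lies flat in the brackets on the stage, cap to the unit's +y, released, while the others still stand on the mat (x of flask in the frame of imager between -0.027 and -0.003 m and y of flask in the frame of imager between -0.012 and 0.012 m and z of flask in the frame of imager between 0.086 and 0.0945 m and y of flask_cap in the frame of imager above 0.03 m and angle between the y axis of flask and the y axis of imager, either way round below 0.25 rad and linear speed of each of flask, round_bottle, square_bottle, wide_jar below 0.02 m/s and contact force between each of flask, round_bottle, square_bottle, wide_jar and the fingers below 0.3 N and angle between each of flask, round_bottle, square_bottle, wide_jar's own z axis and vertical below 0.1 rad and x of round_bottle in the frame of mat between -0.12 and 0.12 m and y of round_bottle in the frame of mat between -0.07 and 0.07 m and z of round_bottle in the frame of mat between -0.002 and 0.008 m and x of square_bottle in the frame of mat between -0.12 and 0.12 m and y of square_bottle in the frame of mat between -0.07 and 0.07 m and z of square_bottle in the frame of mat between -0.002 and 0.008 m and x of wide_jar in the frame of mat between -0.12 and 0.12 m and y of wide_jar in the frame of mat between -0.07 and 0.07 m and z of wide_jar in the frame of mat between -0.002 and 0.008 m), for 0.2 s.
At the end, for the whole second after the job is handed in: The flask lies flat on the imager's stage, within 12 mm (x and y) of the centre of the brackets, aligned within 0.25 rad, cap towards the unit's +y; each bottle and the jar stands upright within 15 mm of where it started; all released and at rest (x of flask in the frame of imager between -0.027 and -0.003 m and y of flask in the frame of imager between -0.012 and 0.012 m and z of flask in the frame of imager between 0.086 and 0.0945 m and y of flask_cap in the frame of imager above 0.03 m and angle between the y axis of flask and the y axis of imager, either way round below 0.25 rad and linear speed of each of flask, round_bottle, square_bottle, wide_jar below 0.02 m/s and contact force between each of flask, round_bottle, square_bottle, wide_jar and the fingers below 0.3 N and angle between each of flask, round_bottle, square_bottle, wide_jar's own z axis and vertical below 0.1 rad and distance of each of round_bottle, square_bottle, wide_jar from where it was at the start of the episode below 0.015 m); the robot touches nothing.
It fails at once if a bottle, the jar or the flask is tipped over (angle between any of round_bottle, square_bottle, wide_jar, flask's own z axis and vertical above 0.7 rad).
It fails at once if the spray bottle or the tip box is displaced by more than 20 mm (distance of any of spray_bottle, tip_box from where it was at the start of the episode above 0.02 m).
It also fails if it takes over 144 s, if anything falls off the work surface, if the arm or the gripper's body presses on something with over 40 N, if the wrist force passes 120 N, or if a joint passes its speed limit or range.

## Working session

There is one attempt and no reset: what is moved stays moved. The work goes in short steps, Python scripts to look and compute and a shell command to move; the robot and the scene stay as the last step left them, time stands still between calls to the robot, and variables do not carry over. Pictures are saved under pics/ and viewed, about 12 in all and at most 16, crops included, and the job is handed in when it is done.

```bash
mkdir -p pics; python3 - <<'E'
from station import *
import cv2,numpy as np
np.set_printoptions(precision=4,suppress=True)
o=get_obs();print(o)
for n in("scene","top"):
    p,d=camera(n);cv2.imwrite(f"pics/{n}0.png",p);np.save(f"{n}0.npy",d)
    c=camera_info(n);print(n,c)
E
```

```text
{'time_s': 0.0, 'qpos': array([-1.3446,  0.3005,  1.5216, -0.    ,  1.3207, -0.0666]), 'joint_vel': array([ 0.0012, -0.0003, -0.0003,  0.0008,  0.0007, -0.002 ]), 'tau': array([ -0.0002, -53.1801, -35.2734,   0.0708,   0.0245,  -0.0001]), 'ee_pos': array([ 0.1587, -0.5264,  0.2189]), 'eef_rot': array([-1.6093,  1.5696,  1.8251]), 'force': array([-0.2839,  0.1841, -0.618 ]), 'moment': array([ 0.0054, -0.0182,  0.0087]), 'grip_width': 0.09405720775869748}
scene {'fx': 414.1097648261939, 'fy': 414.1097648261939, 'cx': 316.7998683699313, 'cy': 198.516503971777, 'extrinsics': array([[ 0.4187,  0.5799, -0.6989,  1.2604],
       [ 0.9081, -0.2753,  0.3156, -0.3173],
       [-0.0095, -0.7668, -0.6419,  0.6834],
       [ 0.    ,  0.    ,  0.    ,  1.    ]])}
top {'fx': 509.50511718819763, 'fy': 509.50511718819763, 'cx': 318.83270720040395, 'cy': 193.05968890595815, 'extrinsics': array([[ 0.0066, -0.996 ,  0.0895,  0.4668],
       [-1.    , -0.0064,  0.002 , -0.0145],
       [-0.0014, -0.0895, -0.996 ,  1.2572],
       [ 0.    ,  0.    ,  0.    ,  1.    ]])}
```

View pics/top0.png

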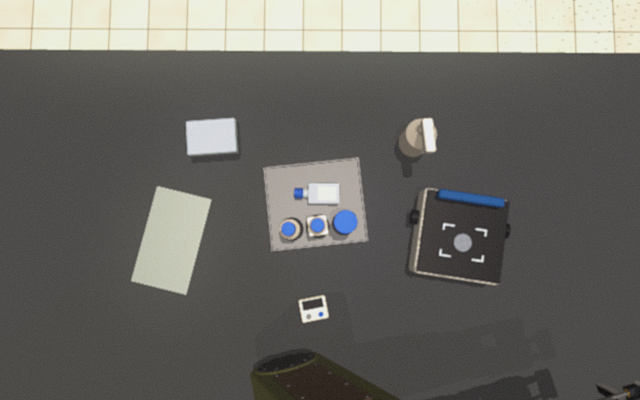

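View pics/scene0.png

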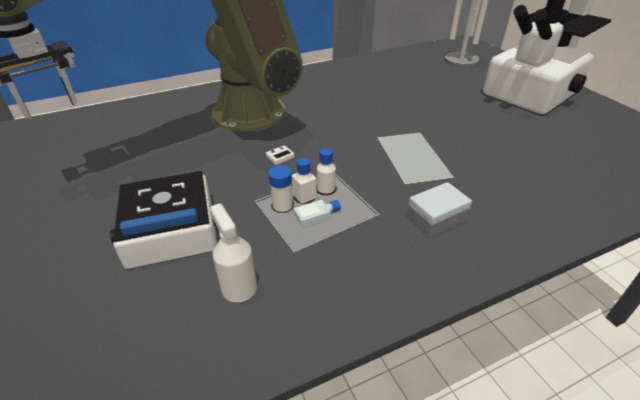

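The top view has +x up and +y left. The mat is on the left (171,240) and the imager on the right (460,237). On the tray, from left to right, are the round bottle (291,229), square bottle (317,226) and jar (345,222). The flask is at (318,194) with its cap to the left. I'll measure these now.

```bash
cat > h.py <<'E'
from station import *
import cv2,numpy as np
from scipy.spatial.transform import Rotation as R
np.set_printoptions(precision=4,suppress=True)
def cloud(d,c):
    v,u=np.mgrid[:d.shape[0],:d.shape[1]]
    P=np.stack([(u-c['cx'])/c['fx']*d,(v-c['cy'])/c['fy']*d,d],-1)
    E=c['extrinsics']; return P@E[:3,:3].T+E[:3,3]
def cast(uv,z,c):
    uv=np.atleast_2d(uv).astype(float);E=c['extrinsics']
    r=np.c_[(uv[:,0]-c['cx'])/c['fx'],(uv[:,1]-c['cy'])/c['fy'],np.ones(len(uv))]@E[:3,:3].T
    return E[:3,3]+r*((z-E[2,3])/r[:,2])[:,None]
def blobs(m,amin=30):
    n,l,s,ce=cv2.connectedComponentsWithStats(m.astype(np.uint8))
    return [(l==i,s[i],ce[i]) for i in range(1,n) if s[i,4]>=amin]
def blue(p):
    h=cv2.cvtColor(p,cv2.COLOR_BGR2HSV);return cv2.inRange(h,(105,150,60),(125,255,255))>0
def rect(m,z,c):
    k=max(cv2.findContours(m.astype(np.uint8),0,2)[0],key=cv2.contourArea)
    w=cast(k[:,0],z,c)[:,:2]
    (x,y),s,a=cv2.minAreaRect((w*1000).astype(np.float32));return (x/1000,y/1000),s,a
def go(x,y,z,yaw=None):
    "mm shift along tool axes to world TCP x,y,z; jaw (tool y) direction yaw mod pi"
    o=get_obs();r=R.from_euler('xyz',o['eef_rot']);
    t=r.inv().apply(np.array([x,y,z])-o['ee_pos'])*1000
    ax=r.as_matrix();j=np.arctan2(ax[1,1],ax[0,1]);s=0
    if yaw is not None: s=-((yaw-j+np.pi/2)%np.pi-np.pi/2)
    print('shift',t.round(1),'spin',round(s,3),'jaw',round(j,3),'down',ax[:,0],'q6',o['qpos'][5])
E
python3 - <<'E'
from h import *
p=cv2.imread('pics/top0.png');d=np.load('top0.npy');c=camera_info('top');W=cloud(d,c)
for m,s,ce in blobs(blue(p)):
    z=W[m][:,2];t=m&(W[...,2]>np.percentile(z,90)-.006)
    print('blue',ce.round(1),s[4],'zmax',np.percentile(z,90),'xy',W[t].mean(0),'cast',cast(ce,np.percentile(z,90),c)[0,:2])
h=cv2.cvtColor(p,cv2.COLOR_BGR2HSV);g=p.min(2)
# mat
for nm,u,v in(('mat',171,240),('tray',290,180),('stage',480,225),('label',325,194),('box',211,137)):print(nm,p[v,u],h[v,u],W[v,u])
m=(p[...,1]>120)
for b,s,ce in blobs(m,60):
    z=np.median(W[b][:,2]);print('bright',s,ce.round(1),z,rect(b,z,c))
tr=(g>70);
for b,s,ce in blobs(tr,3000):print('g70',s,rect(b,.006,c))
go(.45,0,.3,0)
E
```

```text
blue [298.1 192.9] 59 zmax 0.03082106118173531 xy [0.575  0.0375 0.0544] cast [0.5771 0.0381]
blue [471.3 198. ] 574 zmax 0.12186726298266212 xy [ 0.5597 -0.3517  0.1261] cast [ 0.56   -0.3529]
blue [344.9 221.7] 400 zmax 0.11099275000520581 xy [ 0.5055 -0.0711  0.118 ] cast [ 0.5055 -0.0712]
blue [317.1 224.8] 113 zmax 0.11499506074823325 xy [ 0.4972 -0.0087  0.1343] cast [ 0.498  -0.0086]
blue [288.  228.5] 123 zmax 0.11999614460737265 xy [0.4892 0.0565 0.1176] cast [0.4892 0.056 ]
mat [180 200 197] [ 35  25 200] [0.4615 0.3503 0.0014]
tray [159 161 171] [  5  18 171] [0.6113 0.0596 0.0049]
stage [51 52 58] [ 4 31 58] [ 0.5006 -0.3799  0.0934]
label [230 237 235] [ 39   8 237] [ 0.5756 -0.027   0.0219]
box [223 216 215] [116   9 223] [0.7054 0.2443 0.0672]
bright [    0     0   640    54 33242] [323.3  25.5] -0.7507988652554065 ((1.32951171875, -0.007311279296875), (223.31581115722656, 2617.533935546875), 0.338408499956131)
bright [ 186  117   51   39 1755] [211. 136.] 0.06411993074484101 ((0.7084503784179688, 0.24498185729980468), (84.4039535522461, 119.79019165039062), 4.51959133
[... 576 characters left out ...]
0538604 ((0.4767637939453125, -0.3359719848632812), (190.44134521484375, 199.24851989746094), 81.56404876708984)
bright [454 234  18  18 247] [462.2 242.1] 0.08985159347012273 ((0.46178759765625, -0.33920269775390627), (38.116127014160156, 39.09198760986328), 44.49347686767578)
bright [298 295  31  28 495] [313.5 309.8] 0.0174290128680592 ((0.30097198486328125, -0.0003374481201171875), (56.430694580078125, 66.07479858398438), 11.503643035888672)
g70 [     0      0    640    400 221486] ((0.580169189453125, -0.0125091552734375), (987.54638671875, 1630.9881591796875), 0.33840635418891907)
shift [ -80.6 -420.  -430.8] spin -1.278 jaw -1.278 down [-0.0002  0.001  -1.    ] q6 -0.06660070404044775
```

```bash
python3 -m handwheel '[[[-80,-100,-100],0,-1],[[-80,-140,-140],0,-1],[[-80,-170,-170],0,-1],[[-80,-210,-210],0,-1],[[-80,-250,-250],0,-1]]' 20
python3 - <<'E'
from h import *
go(.49,-.008,.28,.12)
E
```

```text
time_s: 0.6
ee_pos: [0.2717, -0.315, 0.2871]
eef_rot: [-2.128, 1.57, 1.306]
force: [0.7, -0.4, 0.5]
grip_width: 0.0944
shift [   7.3 -231.1 -297.5] spin -1.399 jaw -1.279 down [ 0.0002  0.0006 -1.    ] q6 0.33113439616875456
```

```bash
python3 -m handwheel '[[[7,-231,-297],-1.4,-1],[[7,-231,-297],-1.4,-1],[[7,-231,-297],-1.4,-1],[[7,-231,-297],-1.4,-1],[[7,-231,-297],-1.4,-1]]'
python3 - <<'E'
from h import *
go(.49,-.008,.28,.12)
E
```

```text
time_s: 1.1
ee_pos: [0.4163, -0.1106, 0.2825]
eef_rot: [-2.644, 1.57, 1.547]
force: [1.3, -1.3, -0.9]
grip_width: 0.0943
shift [   2.5   12.7 -125.7] spin -0.642 jaw -0.522 down [ 0.      0.0006 -1.    ] q6 0.17663218655182428
```

```bash
python3 -m handwheel '[[[2,13,-126],-0.642,-1],[[2,13,-126],-0.642,-1],[[2,13,-126],-0.642,-1],[[2,13,-126],-0.642,-1],[[2,13,-126],-0.642,-1]]'
python3 - <<'E'
from h import *
c=camera_info('wrist');p,d=camera('wrist');cv2.imwrite('pics/w1.png',p);W=cloud(d,c);np.save('w1.npy',d)
for m,s,ce in blobs(blue(p),100):
    z=np.percentile(W[m][:,2],90);t=m&(abs(W[...,2]-z)<.004)
    (u,v),r=cv2.minEnclosingCircle(np.argwhere(t)[:,::-1].astype(np.float32))
    print(ce.round(),s[4],z,'mean',W[t].mean(0),'cast circ',cast((u,v),z,c)[0],2000*r/c['fx']*(np.median(d[t])))
go(.489,.056,.16,.12)
E
```

```text
time_s: 1.6
ee_pos: [0.4906, -0.0069, 0.2799]
eef_rot: [-2.197, 1.569, 2.643]
force: [0.2, -0.3, 0.6]
grip_width: 0.0937
shift [120.1   6.7 -62.9] spin 0.007 jaw 0.127 down [-0.001   0.0007 -1.    ] q6 -0.21703999646745
```

View pics/w1.png

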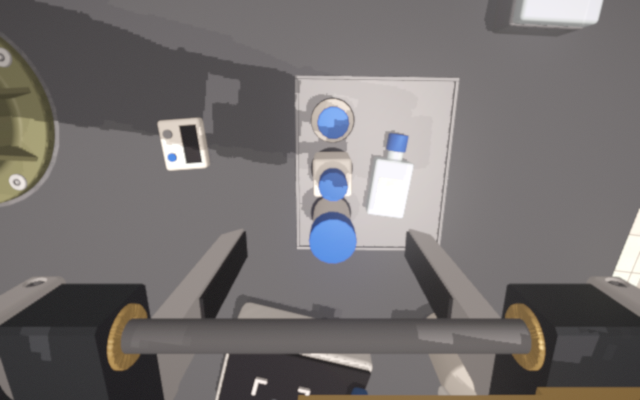

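The wrist view has +y up and +x right. It shows the round cap at (333,123), square cap at (333,184), jar lid at (333,240) and the flask at (390,187), tilted slightly. My blue mask missed all of these, so I'll widen it.

```bash
sed -i 's/(105,150,60),(125,255,255)/(100,140,60),(128,255,255)/' h.py
python3 - <<'E'
from h import *
c=camera_info('wrist');p=cv2.imread('pics/w1.png');d=np.load('w1.npy');W=cloud(d,c)
print(cv2.cvtColor(p,cv2.COLOR_BGR2HSV)[[123,184,240],333],W[[123,184,240],333])
for m,s,ce in blobs(blue(p),100):
    z=np.median(W[m][:,2]);t=m
    (u,v),r=cv2.minEnclosingCircle(np.argwhere(t)[:,::-1].astype(np.float32))
    for H in(.108,.113,.118):
        print(ce.round(),s[4],z,H,'cast circ',cast((u,v),H,c)[0],r)
hs=cv2.cvtColor(p,cv2.COLOR_BGR2HSV)
for b,s,ce in blobs((hs[...,1]<25)&(hs[...,2]>190),300):print(s,ce.round(),rect(b,.028,c))
E
```

```text
[[108 118 238]
 [110 132 186]
 [108 140 233]] [[ 0.4889  0.0566  0.1171]
 [ 0.4972 -0.0053  0.1116]
 [ 0.5058 -0.0696  0.1073]]
[328. 246.] 941 0.1066726046021661 0.108 cast circ [ 0.5043 -0.0689  0.108 ] 22.93549156188965
[328. 246.] 941 0.1066726046021661 0.113 cast circ [ 0.504  -0.0668  0.113 ] 22.93549156188965
[328. 246.] 941 0.1066726046021661 0.118 cast circ [ 0.5036 -0.0648  0.118 ] 22.93549156188965
[ 521    0   82   23 1696] [562.  10.] ((0.7329389038085937, 0.20921363830566406), (89.71996307373047, 22.523012161254883), 7.199807643890381)
[  299    77   159   169 15404] [393. 152.] ((0.5500584716796875, 0.004593093872070312), (190.4185028076172, 218.37001037597656), 6.3720479011535645)
[161 138  45  33 682] [179. 157.] ((0.30691046142578127, -0.008253366470336913), (52.539432525634766, 41.193824768066406), 10.799643516540527)
[296 153  26  92 955] [304. 197.] ((0.47257427978515626, -0.05028177642822266), (32.61587905883789, 125.41162872314453), 7.73491096496582)
[ 613  209   27   78 1084] [630. 256.] ((0.9169917602539063, -0.06853984069824219), (35.714866638183594, 118.1217269897461), 21.57538414001465)
[308 354  64  17 395] [344. 360.] ((0.5493535766601563, -0.29604144287109374), (13.625776290893555, 101.10143280029297), 81.06070709228516)
```

```bash
sed -i 's/(100,140,60)/(100,90,60)/' h.py
python3 -m handwheel '[[[0,7,-50],0,-1],[[10,7,-63],0,-1],[[55,7,-63],0,-1],[[100,7,-63],0,-1],[[130,7,-63],0,-1]]'
python3 - <<'E'
from h import *
go(.489,.0562,.103,.12)
E
```

```text
time_s: 2.15
ee_pos: [0.4879, 0.0561, 0.147]
eef_rot: [-1.814, 1.567, 3.025]
force: [0.2, 0.7, 0.3]
grip_width: 0.0942
shift [44.   1.2  0.1] spin 0.006 jaw 0.126 down [-0.0038  0.0004 -1.    ] q6 -0.08698562505253499
```

```bash

python3 -m handwheel '[[[25,1,0],0,-1],[[44,1,0],0,-1],[[44,1,0],0,0.3],[[44,1,0],0,1],[[44,1,0],0,1]]' 20
python3 -m handwheel '[[[0,0,0],0,1],[[0,0,0],0,1],[[0,0,0],0,1],[[0,0,0],0,1],[[0,0,0],0,1]]' 20
python3 - <<'E'
from h import *
go(.541,.331,.25)
E
```

```text
time_s: 2.65
ee_pos: [0.4893, 0.0562, 0.1042]
eef_rot: [-1.937, 1.569, 2.901]
force: [0.1, -0.3, 0.0]
grip_width: 0.0731
time_s: 3.15
ee_pos: [0.4893, 0.0562, 0.1042]
eef_rot: [-1.966, 1.569, 2.872]
force: [1.4, -0.9, 0.2]
grip_width: 0.0336
shift [-145.7   85.5 -266.3] spin 0 jaw 0.126 down [-0.002   0.0006 -1.    ] q6 -0.08655865203794233
```

```bash

python3 -m handwheel '[[[0,0,0],0,1],[[0,0,0],0,1],[[-40,0,0],0,1],[[-80,0,0],0,1],[[-140,0,0],0,1]]'
python3 - <<'E'
from h import *
go(.541,.331,.25)
E
```

```text
time_s: 3.65
ee_pos: [0.4887, 0.0561, 0.2347]
eef_rot: [-1.791, 1.566, 3.047]
force: [0.8, -0.1, -0.6]
grip_width: 0.0319
shift [ -15.4   86.3 -266.2] spin 0 jaw 0.126 down [-0.0048  0.0005 -1.    ] q6 -0.0865475049810999
```

```bash

python3 -m handwheel '[[[-10,10,-30],0,1],[[-15,22,-70],0,1],[[-15,36,-112],0,1],[[-15,50,-155],0,1],[[-15,63,-195],0,1]]'
python3 -m handwheel '[[[0,12,-35],0,1],[[0,20,-60],0,1],[[0,23,-70],0,1],[[20,23,-71],0,1],[[50,23,-71],0,1]]'
python3 - <<'E'
from h import *
go(.541,.331,.106)
E
```

```text
time_s: 4.15
ee_pos: [0.5267, 0.2594, 0.2494]
eef_rot: [-1.757, 1.566, 3.081]
force: [1.4, -0.6, -0.1]
grip_width: 0.0315
time_s: 4.65
ee_pos: [0.5409, 0.3327, 0.2001]
eef_rot: [-2.266, 1.568, 2.572]
force: [0.3, 0.4, -2.1]
grip_width: 0.0319
shift [94.1  0.1  1.8] spin 0 jaw 0.126 down [-0.0024  0.0015 -1.    ] q6 0.3660385474870036
```

```bash

python3 -m handwheel '[[[35,0,2],0,1],[[70,0,2],0,1],[[88,0,2],0,1],[[95,0,2],0,1],[[95,0,2],0,1]]'
python3 -m handwheel '[[[0,0,0],0,1],[[0.5,0,0],0,0],[[0.5,0,0],0,-0.3],[[0.5,0,0],0,-0.3],[[0.5,0,0],0,-0.3]]'
python3 -m handwheel '[[[0,0,0],0,-0.3],[[-30,0,0],0,-0.3],[[-75,0,0],0,-0.3],[[-120,0,0],0,-0.3],[[-150,0,0],0,-0.3]]'
python3 - <<'E'
from h import *
go(.4975,-.0085,.255,.12)
E
```

```text
time_s: 5.15
ee_pos: [0.5411, 0.3302, 0.1054]
eef_rot: [-2.254, 1.568, 2.584]
force: [-0.2, 0.7, -0.9]
grip_width: 0.0316
time_s: 5.65
ee_pos: [0.5412, 0.3302, 0.105]
eef_rot: [-2.33, 1.568, 2.508]
force: [0.7, -0.1, 0.4]
grip_width: 0.0596
time_s: 6.15
ee_pos: [0.5418, 0.3302, 0.2587]
eef_rot: [2.741, 1.567, 1.296]
force: [-0.5, 0.0, 0.9]
grip_width: 0.0609
shift [  2.6 -86.4 330.4] spin 0.006 jaw 0.126 down [ 0.0009  0.0032 -1.    ] q6 0.36268568073050556
```

```bash

python3 -m handwheel '[[[2,-12,48],0,-1],[[2,-25,96],0,-1],[[2,-38,144],0,-1],[[2,-50,190],0,-1],[[2,-62,235],0,-1]]'
python3 -m handwheel '[[[0,-12,45],0,-1],[[0,-24,90],0,-1],[[20,-25,95],0,-1],[[65,-25,95],0,-1],[[100,-25,95],0,-1]]'
python3 - <<'E'
from h import *
go(.4975,-.0085,.098,.12)
E
```

```text
time_s: 6.65
ee_pos: [0.5091, 0.0875, 0.2561]
eef_rot: [2.6, 1.567, 1.155]
force: [-0.5, -0.8, 0.1]
grip_width: 0.0936
time_s: 7.15
ee_pos: [0.4959, -0.0101, 0.1543]
eef_rot: [2.528, 1.567, 1.082]
force: [0.4, 0.2, 0.1]
grip_width: 0.0939
shift [56.3  1.7 -1.2] spin 0.005 jaw 0.125 down [ 0.0017  0.0032 -1.    ] q6 -0.22215423757998762
```

```bash

python3 -m handwheel '[[[35,2,-1],0,-1],[[56,2,-1],0,-1],[[56,2,-1],0,1],[[56,2,-1],0,1],[[56,2,-1],0,1]]'
python3 -m handwheel '[[[0,0,0],0,1],[[0,0,0],0,1],[[0,0,0],0,1],[[0,0,0],0,1],[[0,0,0],0,1]]'
python3 - <<'E'
from h import *
print(get_obs()['grip_width'])
go(.463,.350,.25)
E
```

```text
time_s: 7.65
ee_pos: [0.4986, -0.0087, 0.0999]
eef_rot: [2.074, 1.566, 0.628]
force: [0.1, -0.5, -0.3]
grip_width: 0.0737
time_s: 8.15
ee_pos: [0.4986, -0.0087, 0.0999]
eef_rot: [2.069, 1.566, 0.623]
force: [0.6, -0.1, 0.5]
grip_width: 0.0336
0.03360472487582332
shift [-149.2   10.  -360.7] spin 0 jaw 0.125 down [ 0.0041  0.0029 -1.    ] q6 -0.21949426103941228
```

```bash

python3 -m handwheel '[[[0,0,0],0,1],[[0,0,0],0,1],[[-40,0,0],0,1],[[-85,0,0],0,1],[[-140,0,0],0,1]]'
python3 -m handwheel '[[[0,0,-30],0,1],[[0,2,-75],0,1],[[0,4,-122],0,1],[[0,6,-170],0,1],[[0,8,-218],0,1]]'
python3 -m handwheel '[[[0,2,-45],0,1],[[0,2,-90],0,1],[[0,2,-125],0,1],[[0,2,-142],0,1],[[20,2,-142],0,1]]'
python3 - <<'E'
from h import *
go(.463,.350,.101)
E
```

```text
time_s: 8.65
ee_pos: [0.4974, -0.0091, 0.2359]
eef_rot: [2.451, 1.567, 1.005]
force: [1.1, 1.0, -0.9]
grip_width: 0.0315
time_s: 9.15
ee_pos: [0.4776, 0.21, 0.2365]
eef_rot: [2.435, 1.567, 0.989]
force: [0.8, 0.1, -2.4]
grip_width: 0.0316
time_s: 9.65
ee_pos: [0.4622, 0.3533, 0.2184]
eef_rot: [2.251, 1.564, 0.807]
force: [0.5, 0.5, -2.0]
grip_width: 0.0314
shift [117.4  -0.3   3.9] spin 0 jaw 0.127 down [ 0.005   0.0052 -1.    ] q6 0.4619089383403757
```

```bash

python3 -m handwheel '[[[40,0,4],0,1],[[80,0,4],0,1],[[105,0,4],0,1],[[117,0,4],0,1],[[118,0,4],0,1]]'
python3 -m handwheel '[[[0,0,0],0,1],[[0,0,0],0,0],[[0,0,0],0,-0.3],[[0,0,0],0,-0.3],[[0,0,0],0,-0.3]]'
python3 -m handwheel '[[[0,0,0],0,-0.3],[[-30,0,0],0,-0.3],[[-75,0,0],0,-0.3],[[-120,0,0],0,-0.3],[[-150,0,0],0,-0.3]]'
python3 - <<'E'
from h import *
go(.5055,-.0705,.25,.12)
E
```

```text
time_s: 10.15
ee_pos: [0.4633, 0.3494, 0.0997]
eef_rot: [2.306, 1.565, 0.861]
force: [0.8, -0.5, -2.2]
grip_width: 0.0316
time_s: 10.65
ee_pos: [0.4634, 0.3495, 0.1]
eef_rot: [2.281, 1.564, 0.837]
force: [0.2, -0.0, 0.5]
grip_width: 0.0593
time_s: 11.15
ee_pos: [0.463, 0.349, 0.2536]
eef_rot: [2.19, 1.561, 0.746]
force: [0.1, 0.1, -0.0]
grip_width: 0.0611
shift [  1.1 -10.8 421.5] spin 0.006 jaw 0.126 down [ 0.007   0.0065 -1.    ] q6 0.4552982057397428
```

```bash

python3 -m handwheel '[[[0,-2,48],0,-1],[[0,-4,97],0,-1],[[0,-6,146],0,-1],[[0,-7,195],0,-1],[[0,-8,243],0,-1]]'
python3 -m handwheel '[[[0,-1,48],0,-1],[[0,-2,97],0,-1],[[0,-3,145],0,-1],[[0,-3,176],0,-1],[[20,-3,178],0,-1]]'
python3 -m handwheel '[[[30,0,0],0,-1],[[70,0,0],0,-1],[[70,0,0],0,-1],[[70,0,0],0,-1],[[70,0,0],0,-1]]'
python3 - <<'E'
from h import *
go(.5055,-.0708,.095,.12)
E
```

```text
time_s: 11.65
ee_pos: [0.4855, 0.105, 0.2524]
eef_rot: [2.153, 1.561, 0.709]
force: [1.1, -0.1, -0.4]
grip_width: 0.0933
time_s: 12.15
ee_pos: [0.5061, -0.0752, 0.2331]
eef_rot: [1.874, 1.558, 0.426]
force: [0.7, -0.4, -0.1]
grip_width: 0.094
time_s: 12.65
ee_pos: [0.5078, -0.0749, 0.1653]
eef_rot: [1.757, 1.556, 0.31]
force: [1.1, -0.6, 0.8]
grip_width: 0.094
shift [70.2 -2.8 -4.1] spin 0.003 jaw 0.123 down [ 0.0144  0.0046 -0.9999] q6 -0.3481982637474271
```

```bash

python3 -m handwheel '[[[40,-3,-4],0,-1],[[70,-3,-4],0,-1],[[70,-3,-4],0,1],[[70,-3,-4],0,1],[[70,-3,-4],0,1]]'
python3 -m handwheel '[[[0,0,0],0,1],[[0,0,0],0,1],[[0,0,0],0,1],[[-40,0,0],0,1],[[-80,0,0],0,1]]'
python3 - <<'E'
from h import *
print(get_obs()['grip_width'])
go(.385,.369,.24)
E
```

```text
time_s: 13.15
ee_pos: [0.5065, -0.0712, 0.0976]
eef_rot: [1.663, 1.553, 0.216]
force: [0.0, 0.8, 1.1]
grip_width: 0.0735
time_s: 13.65
ee_pos: [0.5044, -0.0714, 0.1781]
eef_rot: [1.728, 1.555, 0.28]
force: [-0.6, 0.1, -0.8]
grip_width: 0.0539
0.05391716585623062
shift [ -61.8  -63.3 -451.9] spin 0 jaw 0.123 down [ 0.0153  0.0044 -0.9999] q6 -0.3426709014965621
```

```bash

python3 -m handwheel '[[[-45,-3,-20],0,1],[[-63,-9,-65],0,1],[[-63,-16,-112],0,1],[[-63,-23,-160],0,1],[[-63,-29,-208],0,1]]'
python3 -m handwheel '[[[0,-7,-48],0,1],[[0,-14,-97],0,1],[[0,-21,-146],0,1],[[0,-28,-195],0,1],[[0,-34,-240],0,1]]'
python3 - <<'E'
from h import *
go(.385,.369,.0985)
E
```

```text
time_s: 14.15
ee_pos: [0.4481, 0.1327, 0.2415]
eef_rot: [1.728, 1.554, 0.28]
force: [0.4, 0.1, -0.6]
grip_width: 0.054
time_s: 14.65
ee_pos: [0.3838, 0.3688, 0.2418]
eef_rot: [1.732, 1.554, 0.285]
force: [1.3, -0.3, -1.1]
grip_width: 0.0537
shift [143.3  -1.1   0.3] spin 0 jaw 0.123 down [ 0.0159  0.0047 -0.9999] q6 0.5780930605170848
```

```bash

python3 -m handwheel '[[[40,-1,0],0,1],[[85,-1,0],0,1],[[125,-1,0],0,1],[[141,-1,0],0,1],[[143,-1,0],0,1]]'
python3 -m handwheel '[[[0,0,0],0,1],[[0,0,0],0,0],[[0,0,0],0,-0.55],[[0,0,0],0,-0.55],[[0,0,0],0,-0.55]]'
python3 -m handwheel '[[[0,0,0],0,-0.55],[[-40,0,0],0,-0.55],[[-85,0,0],0,-0.55],[[-125,0,0],0,-0.55],[[-150,0,0],0,-0.55]]'
python3 -m handwheel '[[[0,0,48],0,-1],[[0,8,97],0,-1],[[0,17,146],0,-1],[[0,26,195],0,-1],[[0,34,240],0,-1]]'
python3 - <<'E'
from h import *
p,d=camera('top');cv2.imwrite('pics/top1.png',p);c=camera_info('top');W=cloud(d,c)
for m,s,ce in blobs(blue(p)):
    z=np.percentile(W[m][:,2],90);print('blue',ce.round(1),s[4],z,cast(ce,z,c)[0,:2])
h=cv2.cvtColor(p,cv2.COLOR_BGR2HSV)
p,d=camera('scene');cv2.imwrite('pics/s1.png',p)
c=camera_info('wrist');p,d=camera('wrist');cv2.imwrite('pics/w2.png',p);np.save('w2.npy',d);np.save('w2E.npy',c['extrinsics'])
go(.575,-.02,.25,.12)
E
```

```text
time_s: 15.15
ee_pos: [0.3842, 0.3688, 0.0968]
eef_rot: [1.637, 1.558, 0.19]
force: [0.1, 1.0, -0.5]
grip_width: 0.0539
time_s: 15.65
ee_pos: [0.3844, 0.3689, 0.0972]
eef_rot: [1.665, 1.557, 0.217]
force: [-0.2, 0.0, 0.7]
grip_width: 0.0721
time_s: 16.15
ee_pos: [0.3826, 0.3687, 0.2507]
eef_rot: [1.765, 1.553, 0.318]
force: [0.9, 0.3, 0.4]
grip_width: 0.0732
time_s: 16.65
ee_pos: [0.4461, 0.1327, 0.2508]
eef_rot: [1.755, 1.553, 0.308]
force: [-0.2, -0.2, -0.1]
grip_width: 0.0941
blue [298.1 193. ] 79 0.030728525010154505 [0.5768 0.0381]
blue [470.9 198. ] 695 0.12197484033238207 [ 0.56  -0.352]
blue [167.5 205. ] 168 0.12045889132838387 [0.54  0.326]
blue [158.5 239.3] 169 0.1146092448289536 [0.4635 0.3454]
blue [148.8 275. ] 513 0.11002348763018444 [0.3841 0.3658]
shift [  2.  109.5 167. ] spin -0.001 jaw 0.119 down [ 0.0169  0.0054 -0.9998] q6 0.08970085713513468
```

View pics/s1.png

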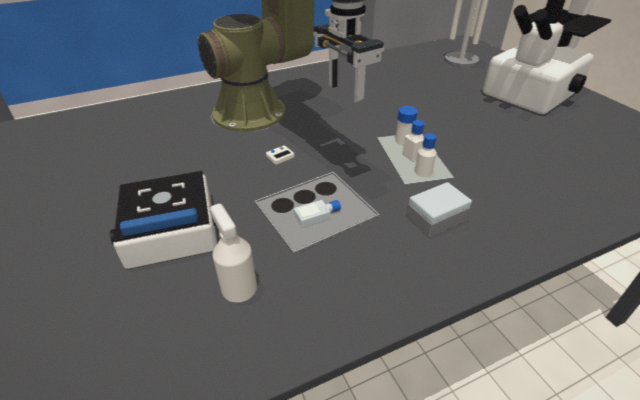

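View pics/top1.png

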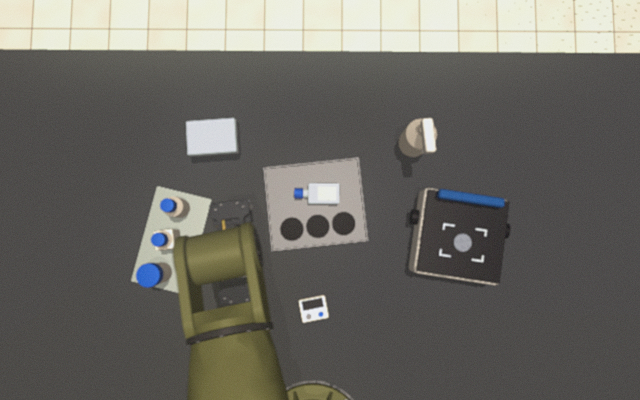

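All three stand on the mat (caps at (168,205), (158,239), (149,275)) and the flask is untouched at (318,194). Next I'll locate the flask axis and the bracket pose, then go above the flask.

```bash
python3 -m handwheel '[[[0,30,45],0,-1],[[0,62,95],0,-1],[[0,92,141],0,-1],[[0,110,167],0,-1],[[50,110,167],0,-1]]'
python3 - <<'E'
from h import *
p=cv2.imread('pics/top1.png');c=camera_info('top')
sub=np.zeros(p.shape[:2],bool);sub[222:266,436:492]=1
m=sub&(p.min(2)>120);bs=blobs(m,4)
pts=[]
for b,s,ce in bs:
    print('brk',s,cast(ce,.094,c)[0,:2])
    if s[4]<150: pts+=list(np.argwhere(b)[:,::-1])
w=cast(np.array(pts),.094,c)[:,:2]*1000
print('brackets',cv2.minAreaRect(w.astype(np.float32)))
c=camera_info('wrist');p,d=camera('wrist');cv2.imwrite('pics/w3.png',p);np.save('w3.npy',d);np.save('w3E.npy',c['extrinsics'])
for m,s,ce in blobs(blue(p),60): print('cap',s,ce,cast(ce,.020,c)[0])
hs=cv2.cvtColor(p,cv2.COLOR_BGR2HSV)
print(get_obs()['ee_pos'])
E
```

```text
time_s: 17.3
ee_pos: [0.5816, -0.0226, 0.2069]
eef_rot: [1.582, 1.542, 0.128]
force: [1.7, 0.1, -0.9]
grip_width: 0.0939
brk [442 223  13   7  49] [ 0.4996 -0.3048]
brk [475 228  13   9  49] [ 0.488  -0.3841]
brk [454 234  18  18 244] [ 0.4616 -0.3385]
brk [439 249  12   9  47] [ 0.4348 -0.2952]
brk [471 255  13   8  50] [ 0.4232 -0.3748]
brackets ((461.48162841796875, -339.6710205078125), (102.66316223144531, 76.50312042236328), 81.52922058105469)
cap [312 113  24  21 437] [323.4371 123.1259] [0.5769 0.0397 0.02  ]
cap [ 39 141  11   9  80] [ 44.2625 145.05  ] [ 0.2902 -0.0157  0.02  ]
[ 0.576  -0.0204  0.1943]
```

View pics/w3.png

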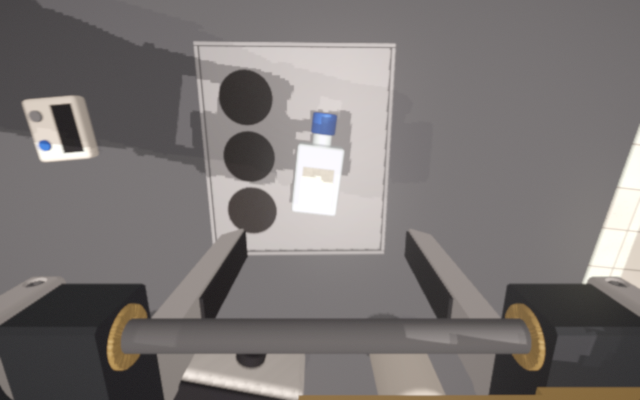

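The wrist view shows the flask body with corners near (299,145), (345,149), (336,214) and (293,211), and its cap at (323,123).

```bash
python3 - <<'E'
from h import *
c=camera_info('wrist');c['extrinsics']=np.load('w3E.npy')
k=cast([(299,145),(345,149),(336,214),(293,211)],.028,c)[:,:2];print(k,k.mean(0))
a=(k[0]+k[1]-k[2]-k[3])/2;print('len',np.linalg.norm(a),'yaw',np.arctan2(-a[0],a[1]))
cap=cast((323.4,123.1),.02,c)[0,:2];v=cap-k.mean(0);print('cap d',np.linalg.norm(v),'yaw',np.arctan2(-v[0],v[1]))
p=cv2.imread('pics/top1.png');ct=camera_info('top')
sub=np.zeros(p.shape[:2],bool);sub[180:208,305:345]=1
print('label top',[rect(b,.028,ct) for b,s,_ in blobs(sub&(p.min(2)>205),60)], 'cap top',cast((298.1,193),.022,ct)[0,:2])
E
```

```text
[[ 0.5539  0.015 ]
 [ 0.6022  0.0163]
 [ 0.6017 -0.056 ]
 [ 0.5541 -0.0576]] [ 0.578  -0.0206]
len 0.07244004869044152 yaw -0.002177893563561546
cap d 0.06029657723947837 yaw 0.018218071706108625
label top [((0.577463623046875, -0.02328203582763672), (43.77680969238281, 70.34925842285156), 0.3694378733634949)] cap top [0.5776 0.0385]
```

```bash
python3 - <<'E'
from h import *
go(.578,-.0195,.08,0)
E
```

```text
shift [114.3   0.7  -0.2] spin 0.118 jaw 0.118 down [ 0.0112  0.0059 -0.9999] q6 -0.22194312766155894
```

```bash
python3 -m handwheel '[[[30,1,0],0.118,-1],[[70,1,0],0.118,-1],[[105,1,0],0.118,-1],[[114,1,0],0.118,-1],[[114,1,0],0.118,-1]]' 15
python3 - <<'E'
from h import *
go(.578,-.0195,.020,0)
E
```

```text
time_s: 17.85
ee_pos: [0.5779, -0.0185, 0.0802]
eef_rot: [2.165, 1.56, 0.595]
force: [-0.2, 0.1, 1.3]
grip_width: 0.0938
shift [60.2 -0.5  1.4] spin 0.001 jaw 0.001 down [ 0.0092  0.0062 -0.9999] q6 -0.10348376927972283
```

```bash
python3 -m handwheel '[[[30,0,1],0,-1],[[55,0,1],0,-1],[[60,0,1],0,-1],[[60,0,1],0,0],[[60,0,1],0,1]]' 15
python3 -m handwheel '[[[0,0,0],0,1],[[0,0,0],0,1],[[0,0,0],0,1],[[0,0,0],0,1],[[-20,0,0],0,1]]' 15
python3 - <<'E'
from h import *
go(.578,-.0195,.21,-.148)
E
```

```text
time_s: 18.35
ee_pos: [0.5795, -0.019, 0.0224]
eef_rot: [2.035, 1.558, 0.466]
force: [0.3, -1.0, -0.3]
grip_width: 0.0813
time_s: 18.85
ee_pos: [0.5779, -0.019, 0.0405]
eef_rot: [2.271, 1.561, 0.701]
force: [0.6, -0.5, -0.9]
grip_width: 0.0498
shift [-169.5    1.4   -0.6] spin 0.149 jaw 0.001 down [ 0.0076  0.0064 -1.    ] q6 -0.1053349517943205
```

```bash
python3 -m handwheel '[[[-45,1,0],0,1],[[-90,1,0],0.148,1],[[-135,1,0],0.148,1],[[-165,1,0],0.148,1],[[-170,1,0],0.148,1]]'
python3 - <<'E'
from h import *
print(get_obs()['grip_width'])
go(.4615,-.3375,.21,-.148)
E
```

```text
time_s: 19.35
ee_pos: [0.5787, -0.0203, 0.2145]
eef_rot: [2.121, 1.556, 0.403]
force: [-0.2, 0.0, -1.6]
grip_width: 0.0501
0.050128189851104066
shift [  1.1 -69.5 331. ] spin 0.001 jaw -0.147 down [ 0.0136  0.0058 -0.9999] q6 0.043687256825245976
```

```bash
python3 -m handwheel '[[[1,-6,30],0,1],[[1,-15,72],0,1],[[1,-25,118],0,1],[[1,-35,165],0,1],[[1,-44,210],0,1]]'
python3 -m handwheel '[[[0,-9,45],0,1],[[0,-18,85],0,1],[[0,-24,112],0,1],[[0,-25,120],0,1],[[0,-25,120],0,1]]'
python3 - <<'E'
from h import *
p,d=camera('scene');cv2.imwrite('pics/s2.png',p[100:300,:320])
go(.4615,-.3375,.115,-.148)
E
```

```text
time_s: 19.85
ee_pos: [0.5031, -0.223, 0.2101]
eef_rot: [2.219, 1.557, 0.501]
force: [1.0, -1.0, -1.1]
grip_width: 0.0498
time_s: 20.35
ee_pos: [0.4604, -0.3383, 0.2078]
eef_rot: [2.334, 1.557, 0.615]
force: [0.4, 0.1, -0.6]
grip_width: 0.0501
shift [93.  -0.3  0.8] spin 0.001 jaw -0.147 down [ 0.0112  0.0076 -0.9999] q6 -0.5584405292389599
```

View pics/s2.png

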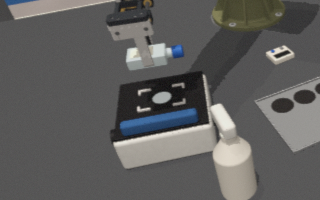

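The flask is held level above the brackets with its cap towards +y, at (145,55) in the crop. I'll lower it.

```bash
python3 -m handwheel '[[[30,0,1],0,1],[[65,0,1],0,1],[[88,0,1],0,1],[[96,0,1],0,1],[[98,0,1],0,1]]'
python3 - <<'E'
from h import *
print(get_obs()['force'])
go(.4615,-.3375,.1095,-.148)
E
```

```text
time_s: 20.9
ee_pos: [0.4623, -0.3366, 0.1098]
eef_rot: [2.378, 1.557, 0.661]
force: [0.4, -0.4, 0.1]
grip_width: 0.0498
[ 0.3617 -0.377   0.1242]
shift [ 0.3 -0.7  1. ] spin 0.002 jaw -0.146 down [ 0.0106  0.0082 -0.9999] q6 -0.560105308803964
```

```bash
python3 -m handwheel '[[[0.5,-1,1],0,1],[[0.5,-1,1],0,0],[[0.5,-1,1],0,-0.5],[[0.5,-1,1],0,-0.5],[[0.5,-1,1],0,-0.5]]'
python3 -m handwheel '[[[0,0,0],0,-0.5],[[-30,0,0],0,-0.5],[[-75,0,0],0,-0.5],[[-120,0,0],0,-0.5],[[-140,0,0],0,-0.5]]'
python3 -m handwheel '[[[0,0,-48],0,-1],[[0,0,-97],0,-1],[[0,0,-146],0,-1],[[0,0,-195],0,-1],[[0,0,-240],0,-1]]'
python3 - <<'E'
from h import *
p,d=camera('top');cv2.imwrite('pics/top2.png',cv2.resize(p[170:300,390:530],None,fx=4,fy=4));c=camera_info('top')
W=cloud(d,c)
for m,s,ce in blobs(blue(p)):
    z=np.percentile(W[m][:,2],90);print('blue',ce.round(1),s[4],z,cast(ce,z,c)[0,:2])
go(.3842,.3689,.25,.12)
E
```

```text
time_s: 21.4
ee_pos: [0.4613, -0.3375, 0.1096]
eef_rot: [2.338, 1.557, 0.622]
force: [-0.0, 0.6, -0.4]
grip_width: 0.0692
time_s: 21.9
ee_pos: [0.4603, -0.3392, 0.2541]
eef_rot: [1.997, 1.555, 0.28]
force: [0.2, 0.1, -0.3]
grip_width: 0.0705
time_s: 22.4
ee_pos: [0.495, -0.0997, 0.256]
eef_rot: [1.984, 1.554, 0.268]
force: [-0.0, -0.4, -0.1]
grip_width: 0.0939
blue [470.9 198. ] 695 0.12199859059727376 [ 0.5599 -0.3519]
blue [167.5 205. ] 168 0.11986342526773883 [0.5399 0.3262]
blue [158.5 239.2] 170 0.11543199179699067 [0.4635 0.3451]
blue [437.7 238. ] 132 0.1172538923213005 [ 0.4704 -0.2776]
blue [148.7 274.9] 515 0.10994535386231385 [0.3841 0.3659]
shift [   7.  -176.5 -443.1] spin -0.263 jaw -0.143 down [ 0.0162  0.0057 -0.9999] q6 -0.12585519550870067
```

View pics/top2.png

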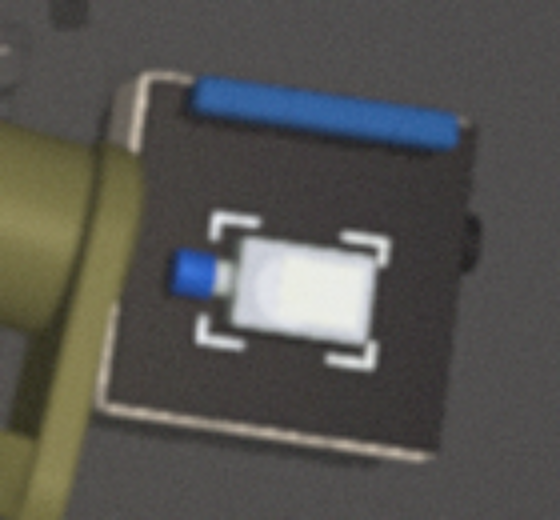

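The flask lies inside the brackets, body spanning (232–378, 235–345) in the crop, with its cap on the left. The position worked out from the cap puts it within 2 mm of the bracket centre. Now I'll return the jar.

```bash
python3 -m handwheel '[[[2,-18,-45],-0.1,-0.6],[[2,-36,-90],-0.2,-0.6],[[2,-54,-135],-0.263,-0.6],[[2,-72,-180],-0.263,-0.6],[[2,-90,-225],-0.263,-0.6]]'
python3 - <<'E'
from h import *
go(.3842,.3689,.24,.12)
E
```

```text
time_s: 22.95
ee_pos: [0.4378, 0.1424, 0.255]
eef_rot: [1.791, 1.553, 0.341]
force: [1.6, -0.1, 0.8]
grip_width: 0.0752
shift [  15.4  -26.4 -231.2] spin 0.0 jaw 0.12 down [ 0.0168  0.006  -0.9998] q6 0.11327487299693854
```

```bash
python3 -m handwheel '[[[10,-5,-45],0,-0.6],[[15,-11,-93],0,-0.6],[[15,-16,-140],0,-0.6],[[15,-21,-187],0,-0.6],[[15,-26,-231],0,-0.6]]'
python3 - <<'E'
from h import *
go(.3844,.3689,.0972,.12)
E
```

```text
time_s: 23.45
ee_pos: [0.3837, 0.3707, 0.2406]
eef_rot: [1.798, 1.553, 0.348]
force: [0.4, -0.5, 0.2]
grip_width: 0.0748
shift [143.3  -2.1   2.5] spin 0.0 jaw 0.12 down [ 0.0171  0.0062 -0.9998] q6 0.5834978859773601
```

```bash
python3 -m handwheel '[[[40,-2,2],0,-0.6],[[85,-2,2],0,-0.6],[[125,-2,2],0,-0.6],[[143,-2,2],0,-0.6],[[143,-2,2],0,0]]' 20
python3 -m handwheel '[[[0,0,0],0,1],[[0,0,0],0,1],[[0,0,0],0,1],[[0,0,0],0,1],[[-30,0,0],0,1]]'
python3 - <<'E'
from h import *
print(get_obs()['grip_width'])
go(.5055,-.0712,.25)
E
```

```text
time_s: 23.95
ee_pos: [0.3836, 0.3685, 0.0952]
eef_rot: [1.688, 1.557, 0.238]
force: [0.2, -0.1, 0.7]
grip_width: 0.07
time_s: 24.45
ee_pos: [0.382, 0.3674, 0.123]
eef_rot: [1.433, 1.561, -0.018]
force: [-0.7, -0.1, -0.8]
grip_width: 0.0539
0.05390225254496086
shift [-125.7   71.2  450.4] spin 0 jaw 0.12 down [ 0.0096 -0.0002 -1.    ] q6 0.582675803875438
```

```bash
python3 -m handwheel '[[[-45,0,0],0,1],[[-90,0,0],0,1],[[-126,4,25],0,1],[[-126,11,70],0,1],[[-126,19,118],0,1]]'
python3 -m handwheel '[[[0,7,45],0,1],[[0,15,93],0,1],[[0,22,140],0,1],[[0,30,187],0,1],[[0,37,233],0,1]]'
python3 - <<'E'
from h import *
go(.5055,-.0712,.25)
E
```

```text
time_s: 24.95
ee_pos: [0.4139, 0.2517, 0.2506]
eef_rot: [1.534, 1.559, 0.086]
force: [1.6, 0.0, -2.0]
grip_width: 0.0536
time_s: 25.45
ee_pos: [0.4791, 0.0229, 0.2517]
eef_rot: [1.525, 1.558, 0.077]
force: [0.6, 0.5, -1.7]
grip_width: 0.0537
shift [ 1.9 14.7 96.6] spin 0 jaw 0.122 down [ 0.0126  0.001  -0.9999] q6 -0.15177596297759552
```

```bash
python3 -m handwheel '[[[0,6,40],0,1],[[0,12,80],0,1],[[0,14,96],0,1],[[20,14,96],0,1],[[60,14,96],0,1]]'
python3 - <<'E'
from h import *
go(.5057,-.0712,.0972)
E
```

```text
time_s: 25.95
ee_pos: [0.5066, -0.071, 0.1936]
eef_rot: [1.45, 1.553, 0.0]
force: [0.6, -0.5, -1.9]
grip_width: 0.0536
shift [96.4 -2.6 -0.1] spin 0 jaw 0.121 down [ 0.0179  0.     -0.9998] q6 -0.3352870407075594
```

```bash
python3 -m handwheel '[[[35,-2.5,0],0,1],[[70,-2.5,0],0,1],[[90,-2.5,0],0,1],[[97,-2.5,0],0,1],[[97,-2.5,0],0,1]]'
python3 -m handwheel '[[[0,0,0],0,1],[[0,0,0],0,0],[[0,0,0],0,-0.7],[[0,0,0],0,-0.7],[[0,0,0],0,-0.7]]'
python3 -m handwheel '[[[-10,0,0],0,-0.7],[[-40,0,0],0,-0.7],[[-85,0,0],0,-0.7],[[-130,0,0],0,-0.7],[[-155,0,0],0,-0.7]]'
python3 - <<'E'
from h import *
go(.4632,.3494,.25,.12)
E
```

```text
time_s: 26.45
ee_pos: [0.5058, -0.0709, 0.0967]
eef_rot: [1.457, 1.554, 0.008]
force: [0.1, 0.3, -0.4]
grip_width: 0.0541
time_s: 26.95
ee_pos: [0.5059, -0.0709, 0.0969]
eef_rot: [1.452, 1.553, 0.002]
force: [0.6, -0.1, -0.4]
grip_width: 0.0742
time_s: 27.45
ee_pos: [0.5036, -0.071, 0.2565]
eef_rot: [1.404, 1.548, -0.045]
force: [1.0, -0.3, 0.4]
grip_width: 0.0795
shift [   5.2   10.8 -422.2] spin 0.002 jaw 0.122 down [ 0.0224 -0.001  -0.9997] q6 -0.3364245978051279
```

Jar released. The square bottle is next.

```bash
python3 -m handwheel '[[[0,1,-48],0,-0.3],[[0,2,-97],0,-0.3],[[0,4,-146],0,-0.3],[[0,5,-195],0,-0.3],[[0,6,-243],0,-0.3]]'
python3 -m handwheel '[[[0,1,-45],0,-0.3],[[0,3,-93],0,-0.3],[[0,4,-140],0,-0.3],[[0,5,-178],0,-0.3],[[0,5,-179],0,-0.3]]'
python3 - <<'E'
from h import *
go(.4634,.3495,.1,.12)
E
```

```text
time_s: 27.95
ee_pos: [0.4794, 0.1729, 0.2568]
eef_rot: [1.421, 1.547, -0.028]
force: [0.4, -0.7, 0.3]
grip_width: 0.0608
time_s: 28.45
ee_pos: [0.4614, 0.3546, 0.2565]
eef_rot: [1.439, 1.548, -0.006]
force: [0.5, 0.1, -0.2]
grip_width: 0.0614
shift [156.5  -2.3   4.9] spin 0.005 jaw 0.125 down [ 0.0232 -0.0001 -0.9997] q6 0.47501207678182705
```

```bash
python3 -m handwheel '[[[30,-2,5],0,-0.3],[[75,-2,5],0,-0.3],[[120,-2,5],0,-0.3],[[150,-2,5],0,-0.3],[[156,-2,5],0,-0.3]]' 20
python3 - <<'E'
from h import *
go(.4634,.3495,.1,.12)
E
```

```text
time_s: 28.95
ee_pos: [0.4627, 0.348, 0.0978]
eef_rot: [1.291, 1.551, -0.155]
force: [-0.1, -0.3, 0.6]
grip_width: 0.0607
shift [-2.2  0.9 -1.4] spin 0.005 jaw 0.125 down [ 0.0191 -0.003  -0.9998] q6 0.46954894038109396
```

```bash
python3 -m handwheel '[[[-2,1,-1.5],0,-0.3],[[-2,1,-1.5],0,1],[[-2,1,-1.5],0,1],[[-2,1,-1.5],0,1],[[-2,1,-1.5],0,1]]'
python3 -m handwheel '[[[0,0,0],0,1],[[0,0,0],0,1],[[-40,0,0],0,1],[[-85,0,0],0,1],[[-150,0,0],0,1]]'
python3 - <<'E'
from h import *
print(get_obs()['grip_width'])
go(.4982,-.0087,.25)
E
```

```text
time_s: 29.45
ee_pos: [0.4637, 0.3497, 0.1006]
eef_rot: [1.327, 1.551, -0.119]
force: [-0.2, 0.2, -0.3]
grip_width: 0.0325
time_s: 29.95
ee_pos: [0.4604, 0.3497, 0.2364]
eef_rot: [1.256, 1.552, -0.19]
force: [0.1, -0.3, -1.3]
grip_width: 0.0318
0.031804896868953624
shift [-11.6  -6.9 360.4] spin 0 jaw 0.125 down [ 0.0183 -0.0035 -0.9998] q6 0.46998988410916287
```

```bash
python3 -m handwheel '[[[-8,-1,35],0,1],[[-11,-2,80],0,1],[[-11,-3,128],0,1],[[-11,-4,176],0,1],[[-11,-5,223],0,1]]'
python3 -m handwheel '[[[0,-1,45],0,1],[[0,-2,90],0,1],[[0,-2,125],0,1],[[0,-2,137],0,1],[[30,-2,137],0,1]]'
python3 - <<'E'
from h import *
go(.4982,-.0087,.1005)
E
```

```text
time_s: 30.45
ee_pos: [0.4827, 0.1261, 0.2488]
eef_rot: [1.259, 1.552, -0.187]
force: [1.4, -0.4, -0.5]
grip_width: 0.0318
time_s: 30.95
ee_pos: [0.4999, -0.0117, 0.2221]
eef_rot: [1.281, 1.546, -0.167]
force: [1.3, 0.9, -3.0]
grip_width: 0.0318
shift [121.5  -4.2  -4. ] spin 0 jaw 0.123 down [ 0.0245 -0.0041 -0.9997] q6 -0.2179381545233923
```

```bash
python3 -m handwheel '[[[40,-4,-4],0,1],[[85,-4,-4],0,1],[[112,-4,-4],0,1],[[121,-4,-4],0,1],[[121,-4,-4],0,1]]'
python3 - <<'E'
from h import *
go(.4982,-.0087,.1005)
E
```

```text
time_s: 31.45
ee_pos: [0.4984, -0.0081, 0.1008]
eef_rot: [1.284, 1.547, -0.163]
force: [-0.1, 0.1, -1.1]
grip_width: 0.0319
shift [ 0.3 -0.3  0.6] spin 0 jaw 0.123 down [ 0.0236 -0.0039 -0.9997] q6 -0.2110498693215627
```

```bash
python3 -m handwheel '[[[0,0,0.5],0,1],[[0.3,0,0.5],0,0],[[0.3,0,0.5],0,-0.3],[[0.3,0,0.5],0,-0.3],[[0.3,0,0.5],0,-0.3]]'
python3 -m handwheel '[[[-10,0,0],0,-0.3],[[-40,0,0],0,-0.3],[[-85,0,0],0,-0.3],[[-130,0,0],0,-0.3],[[-155,0,0],0,-0.3]]'
python3 - <<'E'
from h import *
go(.5405,.3302,.25,.12)
E
```

```text
time_s: 31.95
ee_pos: [0.4986, -0.0086, 0.1008]
eef_rot: [1.285, 1.546, -0.162]
force: [0.9, -0.3, 0.3]
grip_width: 0.0597
time_s: 32.45
ee_pos: [0.4952, -0.008, 0.2603]
eef_rot: [1.297, 1.542, -0.15]
force: [1.1, 0.3, -0.3]
grip_width: 0.0611
shift [  10.1   86.2 -330.2] spin 0.003 jaw 0.123 down [ 0.0287 -0.0043 -0.9996] q6 -0.2121421311708461
```

```bash
python3 -m handwheel '[[[5,12,-46],0,-0.3],[[5,24,-92],0,-0.3],[[5,37,-140],0,-0.3],[[5,49,-187],0,-0.3],[[5,62,-235],0,-0.3]]'
python3 -m handwheel '[[[0,12,-45],0,-0.3],[[0,24,-93],0,-0.3],[[0,25,-95],0,-0.3],[[0,25,-95],0,-0.3],[[30,25,-95],0,-0.3]]'
python3 - <<'E'
from h import *
go(.5411,.3302,.105,.12)
E
```

```text
time_s: 32.95
ee_pos: [0.5278, 0.2347, 0.2562]
eef_rot: [1.312, 1.541, -0.136]
force: [-0.0, -0.2, 0.1]
grip_width: 0.0612
time_s: 33.45
ee_pos: [0.543, 0.3317, 0.2303]
eef_rot: [1.424, 1.535, -0.024]
force: [-0.0, 0.1, 1.1]
grip_width: 0.0611
shift [125.1  -6.5   0.6] spin 0.003 jaw 0.123 down [ 0.0359 -0.0009 -0.9994] q6 0.37866330078883226
```

```bash
python3 -m handwheel '[[[30,-6,0.5],0,-0.3],[[75,-6,0.5],0,-0.3],[[110,-6.5,0.5],0,-0.3],[[124,-6.5,0.5],0,-0.3],[[125,-6.5,0.5],0,-0.3]]' 20
python3 - <<'E'
from h import *
go(.5411,.3302,.105,.12)
E
```

```text
time_s: 33.95
ee_pos: [0.541, 0.329, 0.1045]
eef_rot: [1.391, 1.537, -0.058]
force: [-0.5, -0.5, 0.8]
grip_width: 0.0613
shift [-0.5  0.2 -1.1] spin 0.001 jaw 0.121 down [ 0.0341 -0.002  -0.9994] q6 0.38276609843494236
```

```bash
python3 -m handwheel '[[[0,0,-1],0,-0.3],[[0,0,-1],0,1],[[0,0,-1],0,1],[[0,0,-1],0,1],[[0,0,-1],0,1]]'
python3 -m handwheel '[[[0,0,0],0,1],[[0,0,0],0,1],[[-40,0,0],0,1],[[-85,0,0],0,1],[[-145,0,0],0,1]]'
python3 - <<'E'
from h import *
print(get_obs()['grip_width'])
go(.4888,.0562,.25)
E
```

```text
time_s: 34.45
ee_pos: [0.541, 0.3302, 0.105]
eef_rot: [1.401, 1.536, -0.048]
force: [-0.1, -0.8, -0.1]
grip_width: 0.0326
time_s: 34.95
ee_pos: [0.5357, 0.3301, 0.2407]
eef_rot: [1.369, 1.538, -0.08]
force: [-0.4, 0.4, -1.6]
grip_width: 0.0322
0.0321500699281811
shift [-10.2 -79.5 266.3] spin 0 jaw 0.122 down [ 0.0329 -0.0026 -0.9995] q6 0.38289550396831534
```

```bash
python3 -m handwheel '[[[-8,-10,32],0,1],[[-10,-23,76],0,1],[[-10,-37,122],0,1],[[-10,-50,168],0,1],[[-10,-63,212],0,1]]'
python3 -m handwheel '[[[0,-11,36],0,1],[[0,-16,54],0,1],[[0,-16,54],0,1],[[0,-16,54],0,1],[[35,-16,54],0,1]]'
python3 - <<'E'
from h import *
go(.4888,.0562,.1055)
E
```

```text
time_s: 35.45
ee_pos: [0.4979, 0.1103, 0.25]
eef_rot: [1.367, 1.538, -0.082]
force: [1.5, -0.4, -1.1]
grip_width: 0.0317
time_s: 35.95
ee_pos: [0.4916, 0.0558, 0.218]
eef_rot: [1.395, 1.53, -0.054]
force: [0.3, 0.6, -1.8]
grip_width: 0.0315
shift [112.3  -7.2  -1.5] spin 0 jaw 0.123 down [ 0.0402 -0.0022 -0.9992] q6 -0.08043589456702226
```

```bash
python3 -m handwheel '[[[40,-7,-1.5],0,1],[[80,-7,-1.5],0,1],[[104,-7,-1.5],0,1],[[112,-7,-1.5],0,1],[[112.5,-7,-1.5],0,1]]'
python3 -m handwheel '[[[0.3,0,0],0,1],[[0.3,0,0],0,0],[[0.3,0,0],0,-0.3],[[0.3,0,0],0,-0.3],[[0.3,0,0],0,-0.3]]'
python3 -m handwheel '[[[-10,0,0],0,-0.3],[[-40,0,0],0,-0.3],[[-85,0,0],0,-0.3],[[-130,0,0],0,-0.3],[[-155,0,0],0,-0.3]]'
python3 -m handwheel '[[[0,0,-45],0,-0.3],[[0,0,-92],0,-0.3],[[0,0,-140],0,-0.3],[[0,0,-188],0,-0.3],[[0,0,-230],0,-0.3]]'
python3 - <<'E'
from h import *
p,d=camera('top');cv2.imwrite('pics/top3.png',p);c=camera_info('top');W=cloud(d,c)
for m,s,ce in blobs(blue(p)):
    z=np.percentile(W[m][:,2],90);print('blue',ce.round(1),s[4],z,cast(ce,z,c)[0,:2])
p0=cv2.imread('pics/top0.png');print('start')
for m,s,ce in blobs(blue(p0)):print(ce.round(1),s[4])
p,d=camera('scene');cv2.imwrite('pics/s3.png',p)
print(get_obs()['ee_pos'])
E
```

```text
time_s: 36.45
ee_pos: [0.4894, 0.0573, 0.1052]
eef_rot: [1.399, 1.531, -0.048]
force: [0.4, 0.8, -1.0]
grip_width: 0.0317
time_s: 36.95
ee_pos: [0.4895, 0.0573, 0.1051]
eef_rot: [1.399, 1.53, -0.048]
force: [-0.7, 0.1, -0.5]
grip_width: 0.0592
time_s: 37.45
ee_pos: [0.4835, 0.0576, 0.2645]
eef_rot: [1.41, 1.526, -0.037]
force: [-0.7, -0.9, 0.9]
grip_width: 0.0612
time_s: 37.95
ee_pos: [0.4544, 0.2879, 0.2638]
eef_rot: [1.422, 1.525, -0.025]
force: [1.0, -0.1, -0.4]
grip_width: 0.0612
blue [470.8 198. ] 695 0.1218110448115159 [ 0.56   -0.3517]
blue [343.7 222. ] 451 0.1102034127580025 [ 0.5048 -0.0685]
blue [316.3 224.7] 143 0.11483716397296288 [ 0.4983 -0.007 ]
blue [286.8 228.1] 145 0.12037055600389208 [0.4902 0.0587]
blue [437.6 238. ] 135 0.11775658104003321 [ 0.4703 -0.2773]
start
[298.1 192.9] 80
[470.9 197.9] 691
[344.8 221.6] 450
[317.  224.9] 141
[287.9 228.7] 145
[0.4539 0.2895 0.2632]
```

View pics/s3.png

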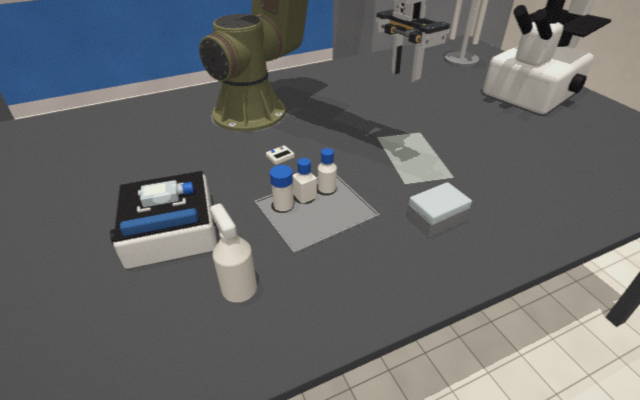

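All three stand upright in the tray, within about 3 mm of where they started, and the flask is in the brackets. The gripper is clear, so I'll hand in.

```bash
python3 -m handwheel '[[[0,0,0],0,-0.3],[[0,0,0],0,-0.3],[[0,0,0],0,-0.3],[[0,0,0],0,-0.3],[[0,0,0],0,-0.3]]'
python3 -c "
from station import *
hand_in()"
```

```text
time_s: 38.55
ee_pos: [0.4541, 0.2889, 0.2634]
eef_rot: [1.425, 1.525, -0.019]
force: [0.2, 0.1, -1.2]
grip_width: 0.0611
the job is handed in; nothing more can be done
```

The job is handed in, finished at about 38.6 s of the 144 s allowed; `hand_in` gives no verdict. I moved both bottles and the jar to the side mat, then laid the flask in the imager's brackets with its cap to +y. After that I put the jar, square bottle and round bottle back on their own pads.

**Last checks:**
- **Bottles and jar:** the final pictures show all three upright and released. In the top view their caps are within about 1.3 pixels (roughly 3 mm) of where they started, against the 15 mm allowed.
- **Flask:** its position, worked out from the cap, was about 2 mm from the bracket centre, and the cap had not moved in the last top view.
- **Bystanders:** the spray bottle and tip box look untouched in the last scene picture; I did not measure them.
- **Drift:** the tool's tilt grew slowly to about 0.045 rad over the run, with no visible effect on the placings.

No check failed. The only mismatch was the top camera reading about 4 mm off the arm's position for objects on the mat, which I put down to the cap sides showing in its colour mask.

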